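# Close the radio's grille, refit its push knob and hold it in

## Robot

A 7-joint arm with a two-finger parallel gripper is mounted at the origin on the work surface. World frame = base frame: x ahead of the robot, y to its left, z up, the work surface at z = 0. Lengths are in m, angles in degrees, forces in N, time in s.
With the tool pointing down it reaches from about 0.4 to 0.875 m from the base axis. Payload 4.4 kg.
Tool frame: the origin (TCP) lies at the very end of the fingers, on their centre line; the grasp point (between the pads) lies 19 mm behind it (ctrl.grasp_offset is the distance from the TCP to the grasp point, in m); z points along the fingers, y is the line along which they close (so a half turn about z gives the same grasp; the last joint's range is limited). The gripper opens to 85 mm and grips with 20 to 120 N. Pads are 22 mm wide; open, the fingers measure 114 mm over their backs; the gripper's body (76 mm by 85 mm) begins 54 mm behind the grasp point. The pads swing forward as they close: fully open they stand 13 mm farther back than shut.
Start: joints at [-77.338, 36.005, 2.206, 86.941, -1.547, 57.084, -1.146], TCP at [0.184, 0.623, 0.231] pointing down, gripper open.
Joint ranges: [-175.42, 175.42], [-21.48, 121.26], [-71.46, 75.88], [10.55, 141.38], [-63.04, 243.04], [13.31, 113.54], [-168.57, 168.57]. Speed limits (degrees/s): [147.25, 147.25, 180, 180, 180, 180, 180].

## Interface

Orientations are given as [roll, pitch, yaw] about the fixed x, y, z axes, in that order (R = Rz(yaw) Ry(pitch) Rx(roll)).
In Python, from plant import ctrl gives the robot as it stands.
- The arm moves only by the tool servo_tool, never from a script. Its argument "plan" is a list of rows, each a list of 6 numbers: the shift along the tool's x, y, z in m, then the turn, a rotation vector about the tool's x, y, z in degrees. In form: [[tx, ty, tz, ax, ay, az], ...]. A call has 1 to 10 rows; each row is the pose to reach, as a shift and turn from the pose commanded when the call began, along the tool's axes at that moment; what a row does not reach only later rows make up. A row lasts 1/12 s, in which the tool goes at most 41.7 mm and 7.16 degrees, less where a joint would pass 70% of its speed; a pose out of reach is approached as far as the arm can. A call with a gripper value outside its range is refused whole. "gripper" is the finger opening in m, from 0 to 0.0854, set as the call begins (left out, the last holds). The fingers move at their own pace and stop on an object; "grip_force" is the grip in N (left out, the last holds). Time passes only in rows, so rows that repeat a pose let the fingers close. It gives the time, the measured TCP pose, the force, the opening and the grip force at its end, in the units of the state.
- ctrl.sense(): the state, without advancing time (a new reading comes with each control period).
- ctrl.camera(name): name is "scene" or "top" or "wrist"; returns a dict with "img" (420x560x3 uint8, red, green, blue), "camera_matrix" (3x3 intrinsics, pixels), "extrinsics" (4x4, takes a point from camera to world coordinates). Camera axes: x right, y down, z forward; pixel columns grow to the right and rows downward; lengths in m; the calibration is good to about 2 mm. A picture is of the moment at which its call begins. There is no depth.
- ctrl.finish_job(): hands the job in; it is judged then, once.
Trained networks look in the newest picture that a camera, given by its name, has taken for a name from the list of things; names that differ only in an ending like _2 or _b are one class to them, and where a whole thing is asked for, a point or a joint stands for the part that bears it (a point fixed in the world has none). Each returns a list of dicts, best first, with "p" (0 to 1); they miss things now and then, are a little off and sometimes report something else, mostly with a low value. They report only what shows in the picture. A call takes as long as a camera call. They do not tell look-alikes from the thing itself.
- ctrl.search_frame(camera, name): "centre" ([x, y, z] in m, in world coordinates, good to about 4 mm: the middle of the surface that is visible of it).
The state is a dict: "t": time; "joint_positions": joint angles; "qvel": joint speeds; "joint_efforts": joint torques, N m; "tool_pos": TCP position; "tool_rot": TCP orientation; "ft_force": force on the tool from outside, world axes, zero at the start; "ft_torque": the same for the moment, N m; "grip_width": finger opening in m; "gripper_force": force on a finger pad.
Only numpy, scipy, OpenCV 4.12 (cv2) and the standard library are available. Lean on these libraries where they do the work, as an engineer would, in place of code of your own. Each camera call takes 0.05 s, during which the arm holds its last target. There are 200 camera calls.

## Task

The table radio on the dresser has been dusted inside: its top grille is still slid part way open and its control knob lies in the glass ring tray. First push the grille along its slide until it clicks fully home; then turn the knob so that the flat in its bore matches the flat of the radio's D-shaped shaft, push it fully onto the shaft and keep pressing it in (holding the knob in switches the radio on), and finish while still holding the knob pressed right down. Do not shove or knock over the small canister, the atomizer or the photo stand.

Things in the scene. Friction and masses are not known exactly. Their poses are not given: they have to be found in the camera images.
- radio: Table radio, wooden box 250 long (its y) x 130 deep (x) x 80 high, aluminium face on its +x side; fixed. Origin: centre of its underside, on the dresser. On the 80 high deck 11 wide, 8 high rails run along the long edges; an 8 high cheek closes the -y end. The sliding grille lies between the rails. The D-shaft stands at x 0, y -75.
- grille (a joint): How far the grille is from home, m along the radio's +y: 0 = fully home against the cheek; starts 0.028 to 0.042. Aluminium plate 103 x 230 x 4, top 84 above the dresser, with an open notch at its -y end that passes round the shaft. Friction 0.8 N; a spring detent resists with up to 3.5 N from 8 to 3.5 mm before home, then snaps it home and holds it.
- grille_rib (a point): Centre of the top of the grille's finger rib, by which to push it: a bar 50 long (radio x), 10 thick (radio y), 14 high above the plate, top 98 above the dresser. Moves with the grille, radio's axes. Push it towards the radio's -y; 54 of bare plate lie behind it on the +y side.
- shaft_tip (a point): Centre of the top end of the brass D-shaft, 104 above the dresser when not pressed; z up, its x axis points straight out of the shaft's flat, which at the start looks within about 0.7 rad of world +x.
- spindle: The brass D-shaft itself: 14 diameter, flat 3.5 from the axis on its +x side, 18 long above an 18 diameter collar, top edge chamfered 1.5. It turns only against a stiff friction of 0.02 N m. Origin on its axis, 24 below the tip; same axes as shaft_tip.
- shaft_push (a joint): How far the shaft is pressed in, m: 0 = up, 0.004 = right down on its stop. Its spring takes 3 N to start moving and 8 N at the stop; let go, it comes up again.
- knob: Loose wooden knob, 28 to 56 g, upright in the tray. Origin: centre of its underside; z up; x along the grip bar to the pointed end. Round skirt 48 diameter, 15 high; on it the bar, 12 wide (y), 44 long (x), top 38 above the origin; its +x end is a pointed nose reaching 33 from the axis. At the start the nose points within 1 rad of world +x.
- knob_bore (a point): Mouth of the knob's bore, at its underside on the axis (same point and axes as knob). D-shaped, 15.8 diameter, 13 deep, its flat 4.4 from the axis on the +x side, under the nose: the nose must point where the shaft's flat looks. Fully on, this point is 13 below the shaft tip: 91 above the dresser, 87 when pressed right down.
- tray: Glass ring tray that holds the knob: shallow round dish 136 across the rim, 120 at the foot, 16 high, inner floor 5 above the dresser; loose, 0.45 kg. Origin: centre of its underside.
- canister: Bystander: the smallest talavera canister, painted ceramic, 92 diameter, 147 high over the lid's button. Origin: centre of its underside. Stands nearest the radio's -y end; two larger fixed ones follow in the row.
- atomizer: Bystander: stainless steel perfume atomizer, 34 diameter, 106 high, push dispenser on top. Origin: centre of its underside. Stands beyond the gap between radio and tray.
- photo_stand: Bystander: empty white plastic spring-clip photo stand, foot 45 x 80, 95 high. Origin: centre of its underside. Stands to the +y side of the tray.
Things that resemble listed ones, but are neither listed nor needed, are in the scene too. Of the things shaped like the knob, the wooden one is meant.

How it is judged (in metres and radians):
On the way, in this order (a step that is already met when the one before it is completed fails the run):
1. the grille is clicked home (value of joint grille below 0.0015 m), for 0.3 s.
2. the knob is fully on the shaft, flat to flat (value of joint grille below 0.0015 m and z of knob in the frame of shaft_tip below -0.0112 m and horizontal distance between knob and shaft_tip below 0.003 m and angle between the x axis of knob and the x axis of shaft_tip, either way round below 0.35 rad and angle between knob's own z axis and vertical below 0.15 rad), for 0.2 s.
At the end, for the whole second after the job is handed in: Grille within 1.5 mm of its stop; knob fully on the shaft flat to flat: origin over 11.2 mm below the shaft tip, within 3 mm of its axis, bar within 0.35 rad of the flat, upright within 0.15 rad; the gripper still on the knob, pressing the shaft in over 3 of its 4 mm, with over 3 N (all of step 2 and value of joint shaft_push above 0.003 m and contact force between the fingers and knob above 3 N and contact force between knob and spindle above 3 N); the arm keeps its last pose, push and grip.
It fails at once if the small talavera canister was shoved more than 30 mm or tipped (distance of canister from where it was at the start of the episode above 0.03 m or angle between canister's own z axis and vertical above 0.3 rad).
It fails at once if the perfume atomizer was shoved more than 30 mm or tipped (distance of atomizer from where it was at the start of the episode above 0.03 m or angle between atomizer's own z axis and vertical above 0.3 rad).
It fails at once if the photo stand was shoved more than 30 mm or tipped (distance of photo_stand from where it was at the start of the episode above 0.03 m or angle between photo_stand's own z axis and vertical above 0.3 rad).
It also fails if it takes over 54 s, if anything falls off the work surface, if the arm or the gripper's body presses on something with over 40 N, if the wrist force passes 120 N, or if a joint passes its speed limit or range.

## Working session

There is one attempt and no reset: what is moved stays moved. The work goes in short steps, Python scripts to look and compute and a tool call to move; the robot and the scene stay as the last step left them, time stands still between calls to the robot, and variables do not carry over. Pictures are saved under pics/ and viewed, at most 10 in all, crops included, and the job is handed in when it is done.

Besides the shell and the picture viewer there is one more tool, called after "Emit:" as name(argument=value, ...), one argument or row to a line, values as JSON. servo_tool: Moves the arm, as the interface text tells. Its arguments: {"type":"object","properties":{"plan":{"type":"array"},"gripper":{"type":"number"},"grip_force":{"type":"number"}},"required":["plan"]}

```bash
ls; mkdir -p pics; cat > h.py <<'E'
import numpy as np, cv2
from plant import ctrl
from scipy.spatial.transform import Rotation as R
def snap(n,f):
    c=ctrl.camera(n); cv2.imwrite('pics/'+f,c['img'][:,:,::-1]); return c
def proj(c,P):
    P=np.atleast_2d(P); E=np.linalg.inv(c['extrinsics']); q=P@E[:3,:3].T+E[:3,3]; q=q@np.array(c['camera_matrix']).T
    return q[:,:2]/q[:,2:]
def back(c,uv,z):
    E=np.array(c['extrinsics']); uv=np.atleast_2d(uv); d=np.c_[uv,np.ones(len(uv))]@np.linalg.inv(c['camera_matrix']).T@E[:3,:3].T
    o=E[:3,3]; return o+d*((z-o[2])/d[:,2])[:,None]
E
python3 - <<'E'
from h import *
np.set_printoptions(precision=4,suppress=True)
ims=[]
for n in ['scene','top']:
    c=ctrl.camera(n); ims.append(c['img']); print(n,c['camera_matrix'],c['extrinsics'])
    np.savez('pics/'+n,**c)
    for k in ['radio','grille_rib','shaft_tip','knob','tray','canister','atomizer','photo_stand']:
        for d in ctrl.search_frame(n,k)[:4]: print(n,k,np.array(d['centre']),round(d['p'],2),proj(c,d['centre'])[0].round(0))
    cv2.imwrite(f'pics/{n}0.png',cv2.resize(c['img'][:,:,::-1],(800,600),interpolation=cv2.INTER_CUBIC))
s=ctrl.sense(); print(s)
E
```

```text
pics
scene [[493.2123   0.     273.6953]
 [  0.     493.2123 208.7813]
 [  0.       0.       1.    ]] [[-0.7212  0.4728 -0.5062  1.2017]
 [ 0.6927  0.4946 -0.5249  0.6689]
 [ 0.0022 -0.7293 -0.6842  0.9418]
 [ 0.      0.      0.      1.    ]]
scene radio [ 0.514  -0.0835  0.0866] 0.97 [264. 181.]
scene grille_rib [ 0.5003 -0.0652  0.086 ] 0.89 [272. 183.]
scene knob [0.6838 0.3501 0.0191] 0.97 [344. 334.]
scene knob [0.5551 0.3302 0.0265] 0.84 [374. 293.]
scene knob [0.657  0.2064 0.0165] 0.81 [304. 290.]
scene knob [0.3994 0.3352 0.0171] 0.81 [414. 262.]
scene tray [0.5335 0.3493 0.0044] 0.68 [385. 299.]
scene canister [ 0.588  -0.427   0.0858] 0.63 [167. 139.]
scene atomizer [0.777  0.1586 0.0628] 0.72 [251. 294.]
scene atomizer [0.5313 0.3492 0.0023] 0.33 [385. 299.]
scene photo_stand [0.5566 0.3308 0.0297] 0.38 [374. 293.]
top [[527.2632   0.     285.7006]
 [  0.     527.2632 206.8521]
 [  0.       0.       1.    ]] [[-0.0115 -0.9977  0.0666  0.4596]
 [-0.9999  0.0116  0.0003  0.0463]
 [-0.001  -0.0666 -0.9978  1.873 ]
 [ 0.      0.      0.      1.    ]]
top radio [ 0.4931 -0.102
[... 400 characters left out ...]
.5648 -0.4386  0.1218] 0.58 [432. 209.]
top atomizer [0.7622 0.1463 0.0761] 0.49 [256. 154.]
top photo_stand [0.577  0.5179 0.0103] 0.84 [153. 210.]
{'t': 0.9, 'joint_positions': array([-77.3377,  36.0049,   2.2053,  86.9413,  -1.5486,  57.0844,
        -1.1467]), 'qvel': array([-0.0527,  0.0591,  0.0612,  0.0031,  0.0174,  0.0747, -0.0266]), 'joint_efforts': array([ -0.0003, -56.3269,   1.2253, -19.3791,   0.0109,   0.0014,
        -0.    ]), 'tool_pos': array([0.1838, 0.6235, 0.2313]), 'tool_rot': array([-179.9991,   -0.0037,  163.5651]), 'ft_force': array([ 0.6507, -0.1476, -0.5195]), 'ft_torque': array([ 0.0483,  0.0065, -0.0243]), 'gripper_force': 0.0, 'grip_width': 0.08503792408997482}
```

View images.

View pics/scene0.png

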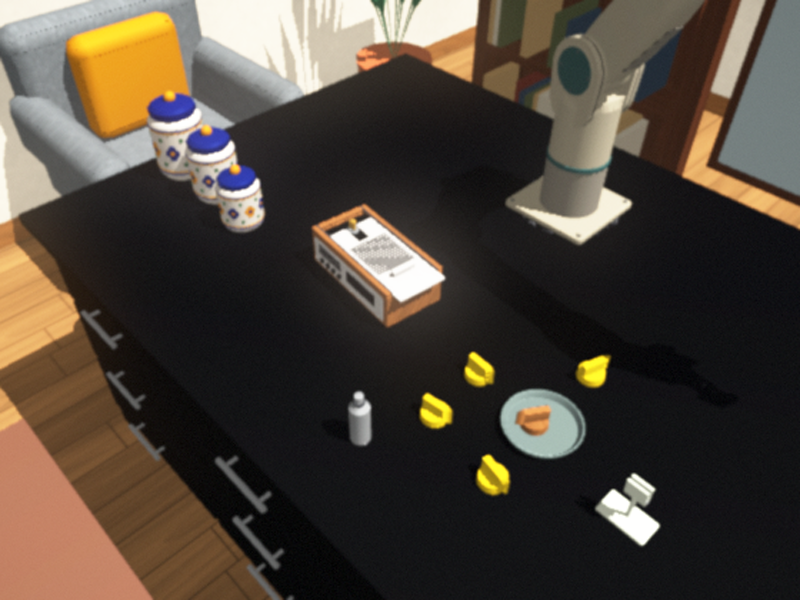

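View pics/top0.png

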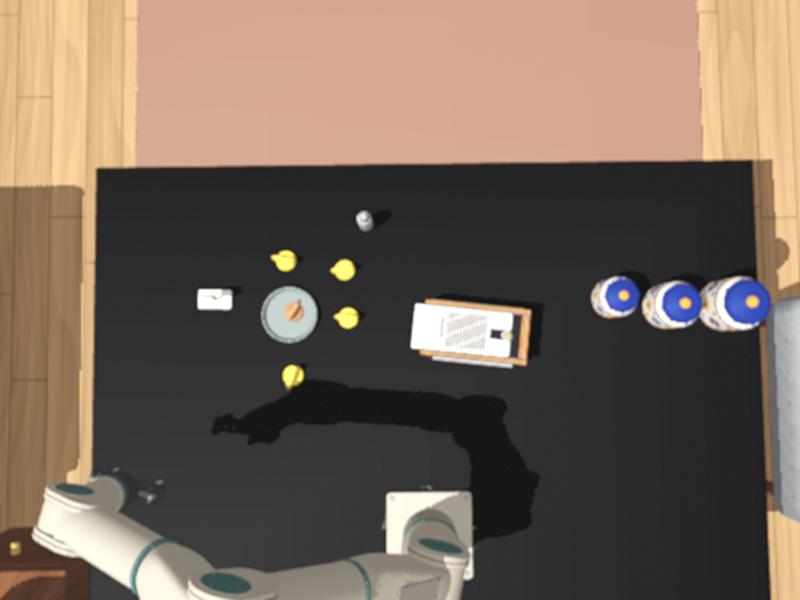

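```bash
cat >> h.py <<'E'
def go(p,yaw=None):
    """tool-frame shift and turn to reach world TCP p, vertical, yaw deg"""
    s=ctrl.sense(); A=R.from_euler('xyz',s['tool_rot'],degrees=True)
    t=A.inv().apply(np.array(p)-s['tool_pos'])
    r=[0,0,0] if yaw is None else (A.inv()*R.from_euler('xyz',[180,0,yaw],degrees=True)).as_rotvec(degrees=True)
    print('shift',np.round(t,4),'turn',np.round(r,2),'t',s['t'])
E
python3 - <<'E'
from h import *
np.set_printoptions(precision=4,suppress=True)
c=ctrl.camera('wrist'); s=ctrl.sense()
A=R.from_euler('xyz',s['tool_rot'],degrees=True).as_matrix(); E=c['extrinsics']
print(c['camera_matrix'], A.T@E[:3,:3], A.T@(E[:3,3]-s['tool_pos']))
go([0.47,0.35,0.28],140)
E
```

```text
[[307.7763   0.     283.0955]
 [  0.     307.7763 215.9056]
 [  0.       0.       1.    ]] [[ 0.     -0.9655 -0.2603]
 [ 1.     -0.0002  0.0009]
 [-0.0009 -0.2603  0.9655]] [ 0.0657 -0.0004 -0.1418]
shift [-0.3518 -0.1813 -0.0487] turn [-0.    0.   23.57] t 0.95
```

Emit:
servo_tool(
  plan=[
    [-0.41,-0.175,0.03,0,0,23.6],
    [-0.41,-0.175,0.03,0,0,23.6],
    [-0.41,-0.175,0.03,0,0,23.6],
    [-0.41,-0.175,0.03,0,0,23.6],
    [-0.41,-0.175,0.03,0,0,23.6],
    [-0.41,-0.175,0.03,0,0,23.6],
    [-0.41,-0.175,0.03,0,0,23.6],
    [-0.41,-0.175,0.03,0,0,23.6],
    [-0.41,-0.175,0.03,0,0,23.6],
    [-0.41,-0.175,0.03,0,0,23.6],
  ],
)

```text
t: 1.78
tool_pos: [0.5058, 0.3574, 0.2034]
tool_rot: [180.0, -0.0, 140.0]
ft_force: [0.8, 1.0, -0.9]
grip_width: 0.0855
gripper_force: 0.0
```

Emit:
servo_tool(
  plan=[
    [-0.03,0,0,0,0,0],
    [-0.03,0,0,0,0,0],
    [-0.03,0,0,0,0,0],
  ],
)

```text
t: 2.03
tool_pos: [0.5293, 0.3371, 0.2032]
tool_rot: [-180.0, 0.1, 139.7]
ft_force: [-0.4, 0.7, -0.4]
grip_width: 0.0855
gripper_force: 0.0
```

```bash
python3 - <<'E'
from h import *
s=ctrl.sense(); print(s['t'],s['tool_pos'],s['tool_rot'],s['joint_positions'])
c=snap('wrist','w1.png'); np.savez('pics/w1',**c)
for k in ['knob','tray']:
    for d in ctrl.search_frame('wrist',k)[:5]: print(k,np.array(d['centre']),round(d['p'],2),proj(c,d['centre'])[0].round(0))
E
```

```text
2.0333 [0.52928688 0.33706082 0.20322841] [-1.79992664e+02  5.58281660e-02  1.39683913e+02] [-39.91218735  36.01366549   7.95505247  92.66161475  -5.87853573
  51.72623752  19.86915117]
knob [0.667  0.3453 0.0163] 0.95 [365. 279.]
knob [0.534  0.2083 0.0139] 0.82 [202. 268.]
knob [0.3951 0.3315 0.0139] 0.7 [193.  99.]
knob [0.6456 0.2101 0.0166] 0.62 [266. 332.]
knob [0.5441 0.3296 0.0218] 0.57 [287. 211.]
tray [0.5346 0.3464 0.0009] 0.6 [292. 191.]
tray [0.5491 0.0174 0.0482] 0.33 [ 86. 387.]
```

View pics/w1.png

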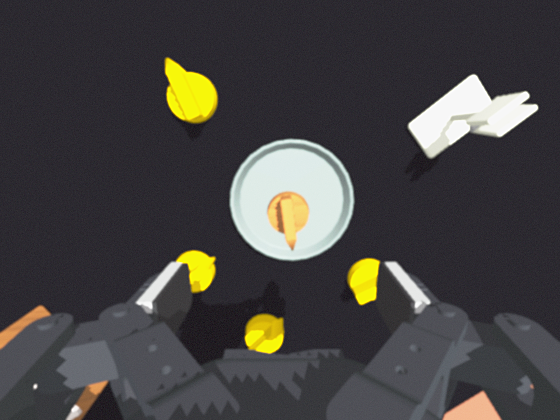

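```bash
python3 - <<'E'
from h import *
go([0.5,-0.12,0.25],90)
E
```

```text
shift [-0.2758 -0.3705 -0.0472] turn [-4.000e-02 -9.000e-02  5.011e+01] t 2.1833
```

Emit:
servo_tool(
  plan=[
    [-0.276,-0.37,-0.047,0,0,50],
    [-0.276,-0.37,-0.047,0,0,50],
    [-0.276,-0.37,-0.047,0,0,50],
    [-0.276,-0.37,-0.047,0,0,50],
    [-0.276,-0.37,-0.047,0,0,50],
    [-0.276,-0.37,-0.047,0,0,50],
    [-0.276,-0.37,-0.047,0,0,50],
    [-0.276,-0.37,-0.047,0,0,50],
    [-0.276,-0.37,-0.047,0,0,50],
    [-0.276,-0.37,-0.047,0,0,50],
  ],
  gripper=0,
)

```text
t: 3.02
tool_pos: [0.5031, -0.0739, 0.246]
tool_rot: [180.0, -0.1, 90.2]
ft_force: [0.8, -0.6, 0.0]
grip_width: 0.0001
gripper_force: 0.0
```

Emit:
servo_tool(
  plan=[
    [-0.05,0,0,0,0,0],
    [-0.05,0,0,0,0,0],
    [-0.05,0,0,0,0,0],
    [-0.05,0,0,0,0,0],
  ],
)

```text
t: 3.35
tool_pos: [0.5035, -0.1227, 0.2455]
tool_rot: [-180.0, -0.1, 90.0]
ft_force: [0.0, 0.7, 0.8]
grip_width: 0.0
gripper_force: 0.0
```

```bash
python3 - <<'E'
from h import *
s=ctrl.sense(); print(s['t'],s['tool_pos'],s['tool_rot'],s['joint_positions'],s['ft_force'],s['grip_width'])
c=snap('wrist','w2.png'); np.savez('pics/w2',**c)
for k in ['radio','grille_rib','shaft_tip']:
    for d in ctrl.search_frame('wrist',k)[:3]: print(k,np.array(d['centre']),round(d['p'],2),proj(c,d['centre'])[0].round(0))
E
```

```text
3.35 [ 0.50350062 -0.12272842  0.24547895] [-1.79994853e+02 -7.96209265e-02  9.00396033e+01] [ -5.77439118  25.74303977  23.68761999 107.25718065 -13.32229007
  49.71774922  24.53704211] [0.04805934 0.74358076 0.78673384] 1.170687403489842e-06
radio [ 0.4905 -0.0679  0.0858] 0.97 [269. 145.]
grille_rib [ 0.497  -0.0593  0.0848] 0.6 [276. 135.]
```

View pics/w2.png

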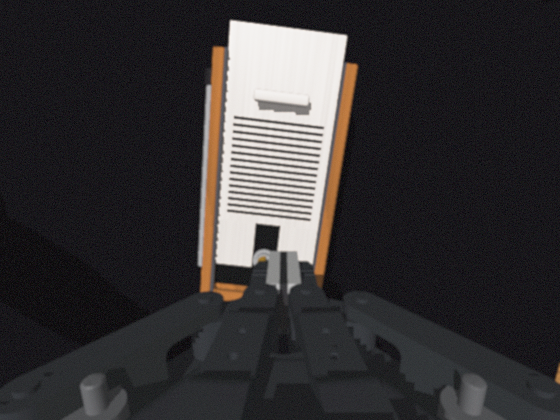

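```bash
python3 - <<'E'
from h import *
np.set_printoptions(precision=4,suppress=True)
c=dict(np.load('pics/w2.npz'))
P=back(c,[[230,22],[346,37],[217,265]],.084); print(P, np.linalg.norm(P[1]-P[0]),np.linalg.norm(P[2]-P[0]))
for d in (P[1]-P[0],P[0]-P[2]): print(np.degrees(np.arctan2(d[1],d[0])))
print('rib',back(c,[[255,90],[309,96],[308,107],[254,101]],.098))
print('rail',back(c,[[213,47],[202,290],[356,65],[323,275]],.088))
go([0.5,-0.05,0.25],90)
im=c['img'][60:300,190:370,::-1]; cv2.imwrite('pics/w2c.png',cv2.resize(im,None,fx=2.5,fy=2.5,interpolation=cv2.INTER_CUBIC))
# knob from w1
c=dict(np.load('pics/w1.npz')); im=c['img'].astype(int); 
h=cv2.cvtColor(c['img'],cv2.COLOR_RGB2HSV); m=((h[...,0]<20)&(h[...,1]>90)).astype(np.uint8); m[:140]=0;m[265:]=0;m[:,:230]=0;m[:,355:]=0
cn=max(cv2.findContours(m,0,1)[0],key=cv2.contourArea)[:,0]; print('knob px',cn.min(0),cn.max(0),cn[cn[:,1].argmax()],m.sum())
print('skirt', proj(c,[0.548,0.326,0.02]), back(c,[288,212],.02),back(c,[[291,249],[289,194]],.043))
cv2.imwrite('pics/w1c.png',cv2.resize(c['img'][170:270,240:340,::-1],(600,600),interpolation=cv2.INTER_CUBIC))
E
```

```text
[[ 0.4571  0.0366  0.084 ]
 [ 0.5591  0.0249  0.084 ]
 [ 0.4333 -0.1928  0.084 ]] 0.10259905004333787 0.23059662860971072
-6.51311872603194
84.05846212226035
rib [[ 0.4789 -0.0206  0.098 ]
 [ 0.5263 -0.0255  0.098 ]
 [ 0.5257 -0.0347  0.098 ]
 [ 0.4778 -0.0297  0.098 ]]
rail [[ 0.442   0.0158  0.088 ]
 [ 0.4165 -0.2201  0.088 ]
 [ 0.5684  0.0015  0.088 ]
 [ 0.546  -0.2025  0.088 ]]
shift [ 0.0718 -0.0034 -0.0046] turn [-0.02 -0.06  0.2 ] t 3.55
knob px [268 192] [308 236] [285 236] 509
skirt [[286.5588 215.2389]] [[0.5462 0.3296 0.02  ]] [[0.5741 0.3097 0.043 ]
 [0.5279 0.3458 0.043 ]]
```

View pics/w1c.png

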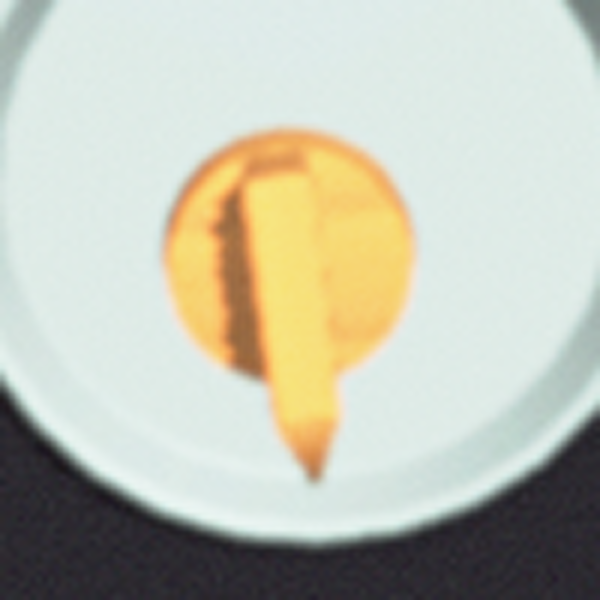

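Emit:
servo_tool(
  plan=[
    [0.125,0.001,0.04,0,0,6.1],
    [0.125,0.001,0.04,0,0,6.1],
    [0.125,0.001,0.04,0,0,6.1],
    [0.125,0.001,0.04,0,0,6.1],
    [0.125,0.001,0.08,0,0,6.1],
    [0.125,0.001,0.12,0,0,6.1],
    [0.125,0.001,0.15,0,0,6.1],
    [0.125,0.001,0.154,0,0,6.1],
    [0.125,0.001,0.154,0,0,6.1],
  ],
)

```text
t: 4.3
tool_pos: [0.5031, 0.0015, 0.0903]
tool_rot: [-179.8, 0.0, 84.0]
ft_force: [-0.4, -0.5, -0.1]
grip_width: -0.0001
gripper_force: 0.0
```

```bash
python3 - <<'E'
from h import *
s=ctrl.sense(); print(s['t'],s['tool_pos'],s['tool_rot'],s['ft_force'])
go([0.4993,-0.046,0.090],83.9)
E
```

```text
4.3 [0.50314293 0.00150389 0.09026788] [-1.79762649e+02  1.50409451e-02  8.39517235e+01] [-0.3688923  -0.46584295 -0.06910833]
shift [-0.0476  0.0012  0.0003] turn [-0.24  0.02  0.05] t 4.3
```

Emit:
servo_tool(
  plan=[
    [-0.007,0.001,0,0,0,0],
    [-0.013,0.001,0,0,0,0],
    [-0.019,0.001,0,0,0,0],
    [-0.025,0.001,0,0,0,0],
    [-0.031,0.001,0,0,0,0],
    [-0.036,0.001,0,0,0,0],
    [-0.04,0.001,0,0,0,0],
    [-0.044,0.001,0,0,0,0],
    [-0.046,0.001,0,0,0,0],
    [-0.046,0.001,0,0,0,0],
  ],
)

```text
t: 5.13
tool_pos: [0.5019, -0.0391, 0.0923]
tool_rot: [180.0, -0.5, 84.1]
ft_force: [2.0, 16.3, 5.7]
grip_width: 0.0002
gripper_force: 8.0
```

Emit:
servo_tool(
  plan=[
    [-0.002,0,0,0,0,0],
    [-0.002,0,0,0,0,0],
  ],
)

```text
t: 5.3
tool_pos: [0.5019, -0.0392, 0.0924]
tool_rot: [180.0, -0.6, 84.2]
ft_force: [4.4, 19.9, 5.8]
grip_width: -0.0002
gripper_force: 9.9
```

```bash
python3 - <<'E'
from h import *
np.set_printoptions(precision=4,suppress=True)
c=snap('wrist','w3.png'); np.savez('pics/w3',**c)
go([0.5,-0.03,0.11],83.9)
E
```

```text
shift [ 0.0091 -0.0028 -0.0176] turn [ 0.01 -0.58  0.31] t 5.35
```

View pics/w3.png

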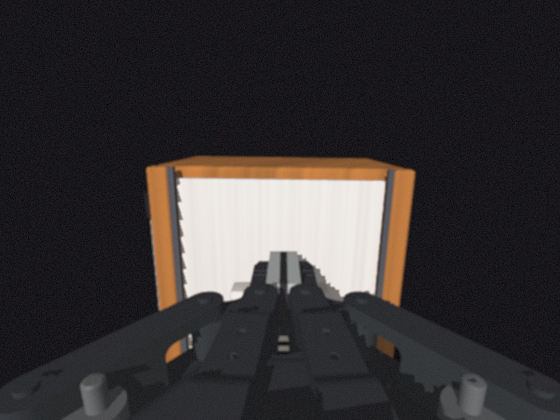

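```bash
python3 - <<'E'
from h import *
np.set_printoptions(precision=4,suppress=True)
c=dict(np.load('pics/w3.npz')); u=np.array([.106,.994,0]); C=np.array([.4919,-.1156,0])
for uv,z in (([180,178],.084),([280,179],.084),([383,180],.084),([186,158],.08),([280,157],.08),([365,158],.08)):
    p=back(c,uv,z)[0]; print(p,(p-C)@u)
E
```

```text
[0.456  0.0098 0.084 ] 0.12084441381626145
[0.5047 0.0044 0.084 ] 0.12059854482781514
[ 0.555  -0.0012  0.084 ] 0.12035945093725332
[0.4594 0.0189 0.08  ] 0.1302447821568736
[0.5058 0.0147 0.08  ] 0.13096819061983958
[0.5476 0.0099 0.08  ] 0.13069466091545637
```

Emit:
servo_tool(
  plan=[
    [0.006,0,-0.005,0,0,0],
    [0.006,0,-0.04,0,0,0],
    [-0.02,0,-0.06,0,0,0],
    [-0.16,0.001,-0.06,0,0,0],
    [-0.16,0.001,-0.06,0,0,0],
    [-0.16,0.001,-0.06,0,0,0],
    [-0.16,0.001,-0.06,0,0,0],
    [-0.16,0.001,-0.06,0,0,0],
    [-0.16,0.001,-0.06,0,0,0],
  ],
)

```text
t: 6.1
tool_pos: [0.4832, -0.208, 0.1516]
tool_rot: [-180.0, 0.0, 83.7]
ft_force: [0.6, 0.4, 0.1]
grip_width: 0.0
gripper_force: 0.0
```

```bash
python3 - <<'E'
from h import *
np.set_printoptions(precision=4,suppress=True)
s=ctrl.sense(); print(s['t'],s['tool_pos'],s['tool_rot'],s['ft_force'])
c=snap('wrist','w4.png'); np.savez('pics/w4',**c)
p=proj(c,[.4845,-.1845,.104])[0]; print(p)
for k in ['shaft_tip','grille_rib']:
    for d in ctrl.search_frame('wrist',k)[:3]: print(k,np.array(d['centre']),round(d['p'],2),proj(c,d['centre'])[0].round(0))
x,y=np.clip(p.astype(int),80,1000)
full=cv2.resize(c['img'][:,:,::-1],(400,300)); cr=cv2.resize(c['img'][y-60:y+60,x-80:x+80,::-1],(800,600),interpolation=cv2.INTER_CUBIC)
cr[:150,:200]=cv2.resize(full,(200,150)); print(x-80,y-60); cv2.imwrite('pics/w4c.png',cr)
E
```

```text
6.1 [ 0.4832 -0.208   0.1516] [-179.9713    0.0178   83.6587] [0.6209 0.3904 0.0561]
[281.0395 201.8343]
shaft_tip [ 0.4758 -0.1878  0.0995] 0.82 [268. 207.]
grille_rib [ 0.4917 -0.1309  0.0879] 0.72 [283. 113.]
201 141
```

View pics/w4c.png

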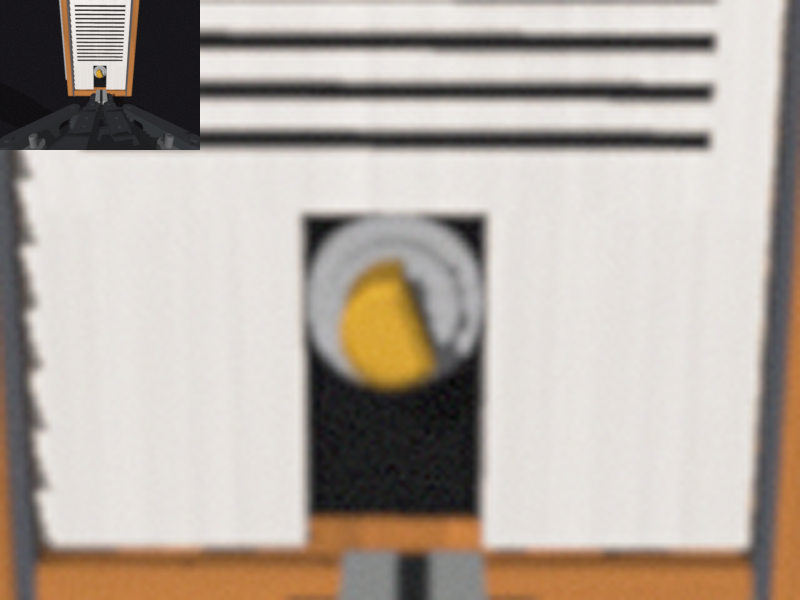

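```bash
cat >> h.py <<'E'
from scipy.optimize import minimize
def poly(P,x,y,a):
    c,s=np.cos(a),np.sin(a); return P@np.array([[c,s],[-s,c]])+[x,y]
th=np.linspace(np.arccos(.5),2*np.pi-np.arccos(.5),60); D=7*np.c_[np.cos(th),np.sin(th)]/1000
def Dtop(ch): # chamfered top face
    t=np.arccos(max(3.5-ch,.1)/(7-ch)); t=np.linspace(t,2*np.pi-t,60); return (7-ch)*np.c_[np.cos(t),np.sin(t)]/1000
BAR=np.array([[-22,-6],[22,-6],[33,0],[22,6],[-22,6]])/1000
def fit(c,m,P,z,x0,box):
    """m float mask; box (u0,v0,u1,v1); polygon P at height z"""
    u0,v0,u1,v1=box; k=6; M=cv2.resize(m[v0:v1,u0:u1].astype(np.float32),None,fx=k,fy=k,interpolation=cv2.INTER_LINEAR)>.5
    def cost(q):
        w=poly(P,q[0]/1000,q[1]/1000,q[2]/50); uv=(proj(c,np.c_[w,np.full(len(w),z)])-[u0,v0]+.5)*k-.5
        I=np.zeros(M.shape,np.uint8); cv2.fillPoly(I,[np.round(uv*16).astype(np.int32)],1,shift=4); I=I>0
        return 1-(I&M).sum()/(I|M).sum()
    x0=np.array([x0[0]*1000,x0[1]*1000,x0[2]*50])
    r=min((minimize(cost,x0+d,method='Nelder-Mead',options=dict(initial_simplex=x0+d+np.array([[0,0,0],[3,0,0],[0,3,0],[0,0,8]]))) for d in ([0,0,0],[-1,-1,8],[-1,1,-8])),key=lambda r:r.fun)
    return r.x[0]/1000,r.x[1]/1000,np.degrees(r.x[2]/50),r.fun
E
python3 - <<'E'
from h import *
np.set_printoptions(precision=4,suppress=True)
c=dict(np.load('pics/w4.npz'))
print('c',back(c,[280.4,207.6],.104)); a=back(c,[[282,198],[288.4,214]],.104); d=a[1]-a[0]; print(a,np.degrees(np.arctan2(d[1],d[0]))+90)
h=cv2.cvtColor(c['img'],cv2.COLOR_RGB2HSV); sub=h[190:222,264:296]
yel=(h[...,0]>15)&(h[...,0]<35)&(h[...,1]>130); v=np.median(h[...,2][190:222,264:296][yel[190:222,264:296]]); print('v',v)
for f in (.5,.85): 
  for ch in (0,1.5): print(f,ch,fit(c,yel&(h[...,2]>f*v),Dtop(ch),.104,(.4835,-.188,.4),(264,190,296,222)))
c=dict(np.load('pics/w1.npz')); h=cv2.cvtColor(c['img'],cv2.COLOR_RGB2HSV)
a=back(c,[[286.5,199.2],[291,239.5],[292.5,250.8]],.043); d=a[1]-a[0]; print('bar',a,np.degrees(np.arctan2(d[1],d[0])), 'skirt',back(c,[288.2,212],.02))
E
```

```text
c [[ 0.4837 -0.1882  0.104 ]]
[[ 0.4854 -0.1821  0.104 ]
 [ 0.4883 -0.1929  0.104 ]] 15.037857023133
v 207.0
0.5 0 (np.float64(0.48323089211909487), np.float64(-0.18761683555654848), np.float64(13.959710072062032), np.float64(0.12529941356240193))
0.5 1.5 (np.float64(0.48302375821714044), np.float64(-0.1856661180095909), np.float64(15.129584172297383), np.float64(0.46321013004791234))
0.85 0 (np.float64(0.48300857887217624), np.float64(-0.18724269949526454), np.float64(24.45008734378866), np.float64(0.22555910543130986))
0.85 1.5 (np.float64(0.48243768074709953), np.float64(-0.18727482417379884), np.float64(16.644740005905604), np.float64(0.26496935407826494))
bar [[0.5304 0.3404 0.043 ]
 [0.566  0.3165 0.043 ]
 [0.5766 0.3096 0.043 ]] -33.910329909135264 skirt [[0.5464 0.3297 0.02  ]]
```

```bash
python3 - <<'E'
from h import *
print(ctrl.sense()['joint_positions']); go([0.5075,-0.1815,0.15],195)
E
```

```text
[  7.21414615  33.61456329  18.99587288 111.68568522 -17.30369347
  37.49467224  31.09742886]
shift [0.0256 0.0207 0.0014] turn [ 4.0000e-02 -8.0000e-02 -1.1101e+02] t 6.25
```

Emit:
servo_tool(
  plan=[
    [0.0256,0.0207,0,0,0,-7],
    [0.0256,0.0207,0,0,0,-14],
    [0.0256,0.0207,0,0,0,-21],
    [0.0256,0.0207,0,0,0,-28],
    [0.0256,0.0207,0,0,0,-35],
    [0.0256,0.0207,0,0,0,-42],
    [0.0256,0.0207,0,0,0,-49],
    [0.0256,0.0207,0,0,0,-56],
    [0.0256,0.0207,0,0,0,-63],
    [0.0256,0.0207,0,0,0,-70],
  ],
)

```text
t: 7.08
tool_pos: [0.5078, -0.1812, 0.1515]
tool_rot: [180.0, -0.0, 154.4]
ft_force: [-0.4, 0.2, 0.3]
grip_width: 0.0003
gripper_force: 0.0
```

Emit:
servo_tool(
  plan=[
    [0,0,0,0,0,-7],
    [0,0,0,0,0,-14],
    [0,0,0,0,0,-21],
    [0,0,0,0,0,-28],
    [0,0,0,0,0,-35],
    [0,0,0,0,0,-41],
    [0,0,0,0,0,-41],
    [0,0,0,0,0,-41],
  ],
)

```text
t: 7.75
tool_pos: [0.5076, -0.182, 0.1515]
tool_rot: [180.0, -0.0, -165.2]
ft_force: [0.8, 0.3, -0.3]
grip_width: -0.0001
gripper_force: 0.0
```

```bash
python3 - <<'E'
from h import *
np.set_printoptions(precision=4,suppress=True)
s=ctrl.sense(); print(s['t'],s['tool_pos'],s['tool_rot'],s['ft_force'],s['joint_positions'])
c=snap('wrist','w5.png'); np.savez('pics/w5',**c,tp=s['tool_pos'],tr=s['tool_rot'])
p=proj(c,[.4835,-.188,.104])[0]; print(p)
x,y=p.astype(int); y=max(y,40);x=max(x,40)
cr=cv2.resize(c['img'][y-40:y+40,x-40:x+40,::-1],(600,600),interpolation=cv2.INTER_CUBIC); print(x-40,y-40); cv2.imwrite('pics/w5c.png',cr)
E
```

```text
7.75 [ 0.5076 -0.182   0.1515] [ 179.9598   -0.0059 -165.1896] [ 0.775   0.3441 -0.2835] [ 25.3876  33.5865 -12.9103 109.0337  11.3668  38.6299 110.4592]
[284.0006 200.3566]
244 160
```

View pics/w5c.png

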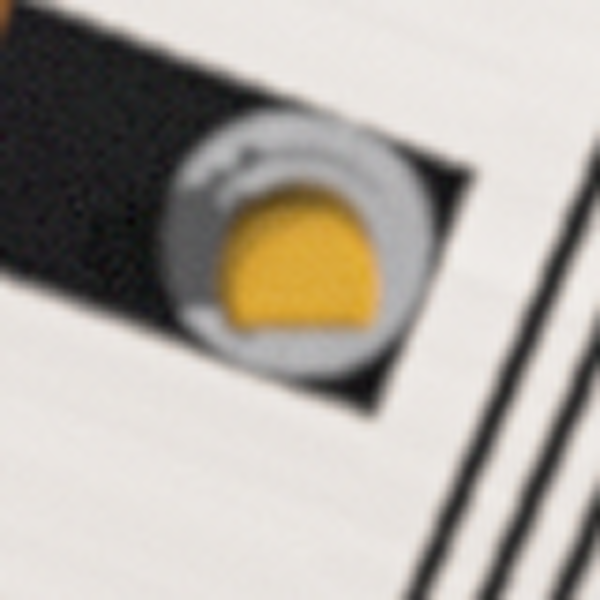

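```bash
python3 - <<'E'
from h import *
np.set_printoptions(precision=4,suppress=True)
d=dict(np.load('pics/w5.npz')); A=R.from_euler('xyz',d['tr'],degrees=True)
for uv,z in (([283.6,197.8],.104),([283.6,203.1],.104),([283.6,203.1],.1025)):
    p=back(d,uv,z)[0]; print(p,A.inv().apply(p-d['tp']))
h=cv2.cvtColor(d['img'],cv2.COLOR_RGB2HSV);yel=(h[...,0]>15)&(h[...,0]<35)&(h[...,1]>130)
q=fit(d,yel&(h[...,2]>140),D,.104,(.4835,-.188,.26),(270,180,300,210)); print(q,A.inv().apply(np.r_[q[:2],.104]-d['tp']))
go([.568,.315,.15],146)
E
```

```text
[ 0.482  -0.1887  0.104 ] [0.0265 0.     0.0475]
[ 0.4853 -0.1878  0.104 ] [0.0231 0.     0.0475]
[ 0.4856 -0.1877  0.1025] [0.0228 0.     0.049 ]
(np.float64(0.4816446427137121), np.float64(-0.18829511548343925), np.float64(18.314769404439502), np.float64(0.13569477487003256)) [0.0267 0.0005 0.0475]
shift [-0.1853  0.4653  0.0016] turn [ 0.02 -0.02 48.79] t 7.8
```

Emit:
servo_tool(
  plan=[
    [-0.185,0.465,0,0,0,48.8],
    [-0.185,0.465,0,0,0,48.8],
    [-0.185,0.465,0,0,0,48.8],
    [-0.185,0.465,0,0,0,48.8],
    [-0.185,0.465,0,0,0,48.8],
    [-0.185,0.465,0,0,0,48.8],
    [-0.185,0.465,0,0,0,48.8],
    [-0.185,0.465,0,0,0,48.8],
    [-0.185,0.465,0,0,0,48.8],
    [-0.185,0.465,0,0,0,48.8],
  ],
  gripper=0.085,
)

```text
t: 8.63
tool_pos: [0.5565, 0.2335, 0.1517]
tool_rot: [-180.0, 0.0, 146.0]
ft_force: [2.4, 0.2, -0.6]
grip_width: 0.0848
gripper_force: 0.0
```

```bash
python3 - <<'E'
from h import *
s=ctrl.sense(); print(s['t'],s['tool_pos'],s['tool_rot']); go([.568,.315,.0905],146)
E
```

```text
8.6333 [0.55653982 0.23348115 0.15166051] [-1.79993006e+02  1.83481806e-02  1.46018067e+02]
shift [0.0361 0.074  0.0611] turn [-0.01  0.02  0.02] t 8.6333
```

Emit:
servo_tool(
  plan=[
    [0.035,0.074,0.01,0,0,0],
    [0.035,0.074,0.03,0,0,0],
    [0.035,0.074,0.06,0,0,0],
    [0.035,0.074,0.061,0,0,0],
    [0.035,0.074,0.061,0,0,0],
    [0.035,0.074,0.061,0,0,0],
  ],
)

```text
t: 9.13
tool_pos: [0.5699, 0.3106, 0.0913]
tool_rot: [-180.0, 0.1, 146.0]
ft_force: [1.1, 0.0, 0.9]
grip_width: 0.0848
gripper_force: 0.0
```

```bash
python3 - <<'E'
from h import *
np.set_printoptions(precision=4,suppress=True)
s=ctrl.sense(); print(s['t'],s['tool_pos'],s['tool_rot'],s['ft_force'],s['joint_positions'])
c=snap('wrist','w6.png'); np.savez('pics/w6',**c,tp=s['tool_pos'],tr=s['tool_rot'])
p=proj(c,[.548,.329,.043])[0]; print(p)
x,y=p.astype(int); y=max(y,60);x=max(x,60)
cr=cv2.resize(c['img'][y-60:y+60,x-60:x+60,::-1],(600,600),interpolation=cv2.INTER_CUBIC); print(x-60,y-60); cv2.imwrite('pics/w6c.png',cr)
E
```

```text
9.1333 [0.5699 0.3106 0.0913] [-179.9867    0.0773  145.9633] [1.1387 0.0318 0.8749] [-33.6262  45.4184   4.285   93.7432  -4.5387  40.9865  28.7758]
[288.214  194.1302]
228 134
```

View pics/w6c.png

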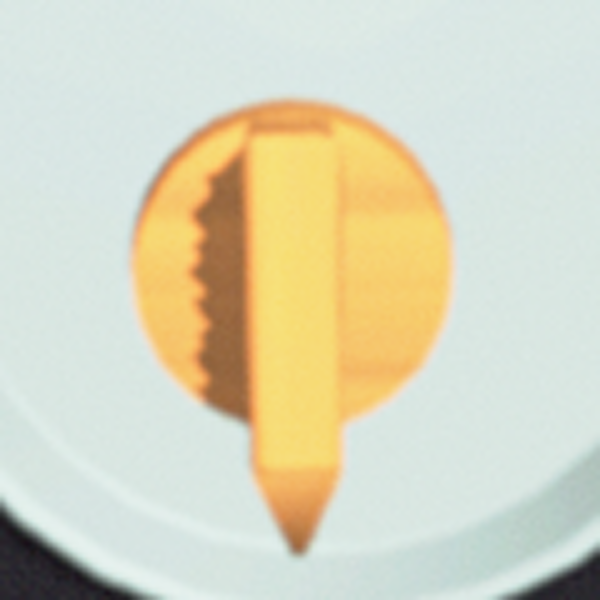

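```bash
python3 - <<'E'
from h import *
np.set_printoptions(precision=4,suppress=True)
d=dict(np.load('pics/w6.npz')); A=R.from_euler('xyz',d['tr'],degrees=True)
for n,uv,z in (('tail',[285.6,160.2],.043),('shoulder',[287,227],.043),('skirt',[286.2,186.6],.02)):
    p=back(d,uv,z)[0]; print(n,p,A.inv().apply(p-d['tp']))
h=cv2.cvtColor(d['img'],cv2.COLOR_RGB2HSV)
m=(h[...,0]<30)&(h[...,1]>70)
# skirt outline: fit ellipse-free: left/right/lower boundary, silhouette of disc at z=.02
s=m[140:235,240:330]; ys,xs=np.nonzero(s)
b=cv2.findContours(s.astype(np.uint8),0,1)[0]; b=max(b,key=cv2.contourArea)[:,0]+[240,140]
P=back(d,b.astype(float),.02); T=A.inv().apply(P-d['tp'])[:,:2]
k=(abs(T[:,1])>.009); from scipy.optimize import least_squares
r=least_squares(lambda q:np.hypot(T[k,0]-q[0],T[k,1]-q[1])-q[2],[.025,0,.024],loss='soft_l1',f_scale=.0005); print('circle',r.x,k.sum())
k&=T[:,0]<r.x[0]; r=least_squares(lambda q:np.hypot(T[k,0]-q[0],T[k,1]-q[1])-.0242,r.x[:2],loss='soft_l1',f_scale=.0005); print('front half',r.x)
E
```

```text
tail [0.5296 0.3394 0.043 ] [0.0495 0.0013 0.0482]
shoulder [0.5655 0.3164 0.043 ] [0.0069 0.0023 0.0483]
skirt [0.5467 0.3286 0.02  ] [0.0294 0.0019 0.0712]
circle [0.0288 0.0018 0.0224] 132
front half [0.0311 0.002 ]
```

```bash
python3 - <<'E'
from h import *
np.set_printoptions(precision=4,suppress=True)
d=dict(np.load('pics/w6.npz')); A=R.from_euler('xyz',d['tr'],degrees=True)
s=ctrl.sense();print(s['tool_pos'],s['qvel'])
k=A.apply([.0286,.0018,0])+d['tp']; k[2]=.0235; print('knob',k); go(k,147.3)
E
```

```text
[0.5706 0.3105 0.0921] [ 0.6832 -0.9674 -0.1851 -0.2239 -0.0306 -0.2899  0.2385]
knob [0.5472 0.3281 0.0235]
shift [0.0294 0.0014 0.0685] turn [ 0.07  0.11 -1.37] t 9.1833
```

Emit:
servo_tool(
  plan=[
    [0.029,0.0016,0.01,0,0,-1.3],
    [0.029,0.0016,0.04,0,0,-1.3],
    [0.029,0.0016,0.06,0,0,-1.3],
    [0.029,0.0016,0.068,0,0,-1.3],
    [0.029,0.0016,0.068,0,0,-1.3],
    [0.029,0.0016,0.068,0,0,-1.3],
  ],
)

```text
t: 9.68
tool_pos: [0.5477, 0.3284, 0.024]
tool_rot: [179.9, 0.1, 147.3]
ft_force: [0.5, 0.1, 0.4]
grip_width: 0.0852
gripper_force: 0.0
```

Emit:
servo_tool(
  plan=[
    [0,0,0,0,0,0],
    [0,0,0,0,0,0],
  ],
)

```text
t: 9.85
tool_pos: [0.5477, 0.3292, 0.0243]
tool_rot: [179.8, 0.1, 147.3]
ft_force: [0.9, 0.1, -0.2]
grip_width: 0.0852
gripper_force: 0.0
```

Emit:
servo_tool(
  plan=[
    [0,0,0,0,0,0],
    [0,0,0,0,0,0],
    [0,0,0,0,0,0],
    [0,0,0,0,0,0],
    [0,0,0,0,0,0],
    [0,0,0,0,0,0],
    [0,0,0,0,0,0],
    [0,0,0,0,0,0],
  ],
  gripper=0,
  grip_force=60,
)

```text
t: 10.52
tool_pos: [0.5463, 0.3291, 0.0226]
tool_rot: [180.0, 0.0, 147.4]
ft_force: [0.1, 0.0, 2.2]
grip_width: 0.0106
gripper_force: 60.6
```

Emit:
servo_tool(
  plan=[
    [0,0,-0.03,0,0,0],
    [0,0,-0.06,0,0,0],
    [0,0,-0.1,0,0,0],
    [0,0,-0.13,0,0,0],
    [0,0,-0.15,0,0,0],
    [0,0,-0.15,0,0,0],
    [0,0,-0.15,0,0,0],
  ],
)

```text
t: 11.1
tool_pos: [0.5467, 0.3293, 0.1737]
tool_rot: [179.9, 0.1, 147.4]
ft_force: [-0.8, 0.4, -0.1]
grip_width: 0.0107
gripper_force: 60.3
```

```bash
python3 - <<'E'
from h import *
np.set_printoptions(precision=4,suppress=True)
s=ctrl.sense(); print(s['t'],s['tool_pos'],s['tool_rot'],s['ft_force'],s['grip_width'])
c=snap('wrist','w7.png'); np.savez('pics/w7',**c,tp=s['tool_pos'],tr=s['tool_rot'])
go([.4819,-.1887,.175],194.8)
cr=cv2.resize(c['img'][220:420,180:400,::-1],None,fx=2.5,fy=2.5,interpolation=cv2.INTER_CUBIC); cv2.imwrite('pics/w7c.png',cr)
E
```

```text
11.1 [0.5467 0.3293 0.1737] [179.875    0.0519 147.3645] [-0.8419  0.4482 -0.0913] 0.010669106928170347
shift [-0.2253 -0.4703 -0.0026] turn [ -0.02  -0.03 -47.43] t 11.15
```

View pics/w7c.png

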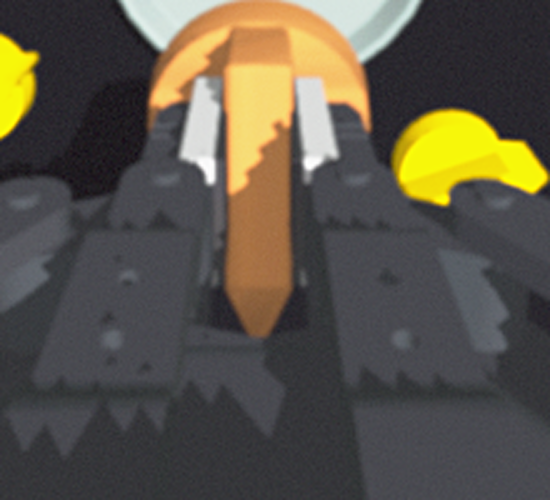

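```bash
python3 - <<'E'
from h import *
np.set_printoptions(precision=4,suppress=True)
d=dict(np.load('pics/w7.npz')); A=R.from_euler('xyz',d['tr'],degrees=True)
for uv in ([284,244.8],[283.2,336]):
    p=back(d,uv,d['tp'][2]+.0204)[0]; print(p,A.inv().apply(p-d['tp']))
E
```

```text
[0.5296 0.3403 0.1941] [ 0.0203  0.0001 -0.0204]
[0.5667 0.3162 0.1941] [-0.0239 -0.0003 -0.0204]
```

Emit:
servo_tool(
  plan=[
    [-0.225,-0.47,0,0,0,-47.4],
    [-0.225,-0.47,0,0,0,-47.4],
    [-0.225,-0.47,0,0,0,-47.4],
    [-0.225,-0.47,0,0,0,-47.4],
    [-0.225,-0.47,0,0,0,-47.4],
    [-0.225,-0.47,0,0,0,-47.4],
    [-0.225,-0.47,0,0,0,-47.4],
    [-0.225,-0.47,0,0,0,-47.4],
    [-0.225,-0.47,0,0,0,-47.4],
    [-0.225,-0.47,0,0,0,-47.4],
  ],
)

```text
t: 11.98
tool_pos: [0.4931, -0.0862, 0.1709]
tool_rot: [179.9, -0.2, -165.2]
ft_force: [0.6, 0.2, -0.4]
grip_width: 0.0109
gripper_force: 60.3
```

```bash
python3 - <<'E'
from h import *
s=ctrl.sense(); print(s['t'],s['tool_pos'],s['tool_rot']); go([.4809,-.1890,.15],194.8)
E
```

```text
11.9833 [ 0.49314417 -0.086179    0.1709102 ] [ 1.79897964e+02 -1.77558031e-01 -1.65217150e+02]
shift [ 0.038  -0.0963  0.0209] turn [ 0.1  -0.18 -0.02] t 11.9833
```

Emit:
servo_tool(
  plan=[
    [0.038,-0.097,0,0,0,0],
    [0.038,-0.097,0,0,0,0],
    [0.038,-0.097,0.01,0,0,0],
    [0.038,-0.097,0.021,0,0,0],
    [0.038,-0.097,0.021,0,0,0],
    [0.038,-0.097,0.021,0,0,0],
    [0.038,-0.097,0.021,0,0,0],
    [0.038,-0.097,0.021,0,0,0],
  ],
)

```text
t: 12.65
tool_pos: [0.4835, -0.1866, 0.1516]
tool_rot: [180.0, 0.0, -165.1]
ft_force: [-0.6, -0.4, -0.9]
grip_width: 0.0105
gripper_force: 60.3
```

```bash
python3 - <<'E'
from h import *
for i in range(3):
    s=ctrl.sense(); c=ctrl.camera('wrist'); print(s['t'],s['tool_pos'],s['tool_rot'],s['ft_force'])
go([.4809,-.1890,.125],194.8)
E
```

```text
12.65 [ 0.48346419 -0.18659394  0.1516249 ] [ 1.79965288e+02  1.76613117e-02 -1.65098886e+02] [-0.63691661 -0.43057257 -0.91261525]
12.7 [ 0.4834954  -0.18676702  0.15178047] [ 1.79985649e+02  2.63341219e-02 -1.65105784e+02] [-1.18187418 -0.10335434  0.64306823]
12.75 [ 0.48352571 -0.18699909  0.15188445] [-1.79997903e+02  3.61919895e-02 -1.65125677e+02] [-0.26466151  0.56892361 -0.78111121]
shift [ 0.003  -0.0011  0.0269] turn [-0.01  0.04  0.06] t 12.8
```

Emit:
servo_tool(
  plan=[
    [0.003,-0.001,0,0,0,0],
    [0.003,-0.001,0.01,0,0,0],
    [0.003,-0.001,0.02,0,0,0],
    [0.003,-0.001,0.025,0,0,0],
    [0.003,-0.001,0.025,0,0,0],
    [0.003,-0.001,0.025,0,0,0],
  ],
)

```text
t: 13.3
tool_pos: [0.4799, -0.1895, 0.1257]
tool_rot: [179.9, -0.1, -165.2]
ft_force: [0.7, 0.9, -0.6]
grip_width: 0.0106
gripper_force: 60.3
```

```bash
python3 - <<'E'
from h import *
P=[]
for i in range(6):
    s=ctrl.sense(); c=ctrl.camera('wrist'); P.append(s['tool_pos'])
print(np.round(P,4),s['tool_rot'],s['ft_force'],s['t'])
go([.4809,-.1890,.1216],194.8)
E
```

```text
[[ 0.4799 -0.1895  0.1257]
 [ 0.4803 -0.1896  0.1262]
 [ 0.4805 -0.1897  0.1265]
 [ 0.4806 -0.1897  0.1266]
 [ 0.4806 -0.1898  0.1267]
 [ 0.4806 -0.1898  0.1268]] [-1.79980620e+02  3.10321170e-02 -1.65232665e+02] [-0.13970496 -0.85877725  0.12369733] 13.55
shift [-0.0005  0.0007  0.0052] turn [-0.02  0.03 -0.03] t 13.6
```

Emit:
servo_tool(
  plan=[
    [-0.0005,0.0007,0.002,0,0,0],
    [-0.0005,0.0007,0.004,0,0,0],
    [-0.0005,0.0007,0.005,0,0,0],
    [-0.0005,0.0007,0.006,0,0,0],
    [-0.0005,0.0007,0.007,0,0,0],
    [-0.0005,0.0007,0.008,0,0,0],
    [-0.0005,0.0007,0.009,0,0,0],
    [-0.0005,0.0007,0.01,0,0,0],
    [-0.0005,0.0007,0.01,0,0,0],
  ],
)

```text
t: 14.35
tool_pos: [0.4805, -0.1888, 0.1163]
tool_rot: [180.0, -0.0, -165.2]
ft_force: [-0.4, 0.9, -0.3]
grip_width: 0.0108
gripper_force: 60.3
```

Emit:
servo_tool(
  plan=[
    [0,0,0.001,0,0,0],
    [0,0,0.002,0,0,0],
    [0,0,0.003,0,0,0],
    [0,0,0.004,0,0,0],
    [0,0,0.005,0,0,0],
    [0,0,0.006,0,0,0],
    [0,0,0.007,0,0,0],
    [0,0,0.008,0,0,0],
    [0,0,0.008,0,0,0],
  ],
)

```text
t: 15.1
tool_pos: [0.4807, -0.1889, 0.1085]
tool_rot: [180.0, -0.0, -165.2]
ft_force: [-0.3, 0.3, 1.8]
grip_width: 0.0109
gripper_force: 60.5
```

Emit:
servo_tool(
  plan=[
    [0,0,0.001,0,0,0],
    [0,0,0.002,0,0,0],
    [0,0,0.003,0,0,0],
    [0,0,0.004,0,0,0],
    [0,0,0.005,0,0,0],
    [0,0,0.006,0,0,0],
    [0,0,0.007,0,0,0],
    [0,0,0.007,0,0,0],
    [0,0,0.007,0,0,0],
  ],
)

```text
t: 15.85
tool_pos: [0.4809, -0.189, 0.104]
tool_rot: [-179.9, 0.0, -165.2]
ft_force: [-5.4, 2.1, 27.1]
grip_width: 0.0106
gripper_force: 64.4
```

Emit:
servo_tool(
  plan=[
    [0,0,0,0,0,0],
    [0,0,0,0,0,0],
    [0,0,0,0,0,0],
  ],
)

```text
t: 16.1
tool_pos: [0.4809, -0.189, 0.104]
tool_rot: [-179.9, 0.1, -165.2]
ft_force: [-5.8, 2.5, 26.5]
grip_width: 0.0107
gripper_force: 64.4
```

```bash
python3 -c "
from plant import ctrl
print(ctrl.finish_job())"
```

```text
the job is handed in; nothing more can be done
None
```

The job is handed in, with no verdict shown yet: the camera showed the grille against its cheek, and the wooden knob went onto the shaft without resistance. I finished holding it pressed at about 26 N, with the tool height matching the shaft's stop, at 16 s of the 54 s allowed.

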